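Kickstand down, then hold the viewing frame upright

ROBOT

A 6-joint arm with a two-finger parallel gripper is mounted at the origin on a cart in front of the work surface, level with it; the furniture and walls round the work are solid. World frame = base frame: x ahead of the robot, y to its left, z up, the work surface at z = 0. Lengths are in m, angles in rad, forces in N, time in s.
With the tool pointing down it reaches from about 0.3 to 0.825 m from the base axis. Payload 5.4 kg.
Tool frame: the origin (TCP) lies on the centre line of the jaws, within the pads' length; the fingertips stand 8 mm ahead of it and the grasp point (between the pads) lies 11 mm behind it; z points along the fingers, y is the line along which they close (so a half turn about z gives the same grasp; the last joint's range is limited). The gripper opens to 92 mm and grips with 3 to 60 N. Pads are 20 mm wide; open, the fingers measure 128 mm over their backs; the gripper's body (75 mm by 189 mm) begins 69 mm behind the grasp point.
Start: joints at [0.894, 0.158, 1.597, -0, 1.386, -0.21], TCP at [0.259, 0.513, 0.199] pointing down, gripper open.
Joint ranges: [-2.91, 2.91], [-0.94, 2.29], [0.18, 2.7], [-1.29, 4.43], [0.17, 2.64], [-3, 3]. Speed limits (rad/s): [2.57, 2.57, 3.14, 3.14, 3.14, 3.14].

INTERFACE

Orientations are given as a 3x3 rotation matrix whose columns are the frame's x, y, z axes.
In Python, from bench import arm, cams, spotter gives the robot as it stands.
- The arm moves only by the tool move_arm, never from a script. Its argument "moves" is a list of rows, each a list of 3 entries, a list of its own where there are three numbers: the shift along the tool's x, y, z in m, then the turn about the tool's z in rad, then the closure, from -1 (fully open) to 1 (shut). A call has 1 to 20 rows; each row shifts and turns the commanded pose from where the row before left it, along the tool's axes as they then stand; what a row does not reach is not made up. A row lasts 1/8 s, in which the tool goes at most 62.5 mm and 10.7 degrees, less where a joint would pass 70% of its speed; a pose out of reach is approached as far as the arm can. A call is refused whole if a number of a shift passes 0.0625 or a number of a turn 0.188, either way. A call with a gripper value outside its range is refused whole. The fingers move at their own pace and stop on an object; the grip force is fixed at half the most. Time passes only in rows, so rows that do not move let the fingers close. It gives the time, the measured TCP pose, the force, the opening and the grip force at its end, in the units of the state.
- arm.sense(): the state, without advancing time (a new reading comes with each control period).
- cams.get_image(name): name is "scene" or "top" or "wrist"; returns a dict with "pixels" (480x640x3 uint8, blue, green, red), "z_map" (480x640 float32, m along the optical axis (not along the pixel's ray), 0 where there is no reading), "camera_matrix" (3x3 intrinsics, pixels), "cam_to_world" (4x4, takes a point from camera to world coordinates). Camera axes: x right, y down, z forward; pixel columns grow to the right and rows downward; lengths in m; the calibration is good to about 2 mm. The wrist camera is an equidistant fisheye: a pixel r from the principal point sees the ray r / f radians off the axis. A picture is of the moment at which its call begins.
- arm.hand_in(): hands the job in; it is judged then, once.
Trained networks look in the newest picture that a camera, given by its name, has taken for a name from the list of things; names that differ only in an ending like _2 or _b are one class to them, and where a whole thing is asked for, a point or a joint stands for the part that bears it (a point fixed in the world has none). Each returns a list of dicts, best first, with "score" (0 to 1); they miss things now and then, are a little off and sometimes report something else, mostly with a low value. They report only what shows in the picture. A call takes as long as a camera call.
- spotter.trace(query, camera): "mask" (480x640 bool, what is visible of it) and "uv" ([column, row] in pixels, amid what is visible of it).
- spotter.tip_of(query, camera): "uv" ([column, row] in pixels: a listed point, or the origin of a listed thing).
The state is a dict: "clock": time; "joint_positions": joint angles; "qd": joint speeds; "effort": joint torques, N m; "ee_pos": TCP position; "tcp_rot": TCP orientation; "force": force on the tool from outside, world axes, zero at the start; "wrist_torque": the same for the moment, N m; "gripper_width": finger opening in m; "finger_force": force on a finger pad.
Only numpy, scipy, OpenCV 4.12 (cv2) and the standard library are available. Lean on these libraries where they do the work, as an engineer would, in place of code of your own. Each camera call takes 0.05 s, during which the arm holds its last target. There are 200 camera calls.

TASK

The viewing-board frame leans back on its rest with its kickstand folded up. First, while it still leans there, push the kickstand's foot forward and down over centre until it snaps fully down; then take the frame by its top rail, bring it upright with its foot tube still in the saddles, and keep holding it upright and still so that I can fit the retaining screws: finish while holding it, do not let go. Leave the things standing round it where they are.

Things in the scene. Friction and masses are not known exactly. Their poses are not given: they have to be found in the camera images.
- foot_bracket: Dark steel bracket fixed to the worktop: plate 92 (x) by 240 (y) by 8 mm, from 22 mm in front of to 70 mm behind its origin (on the worktop, midway below the saddles). x points to the back, the way the frame leans; z up. Two open-topped saddles, 31 mm high, at y = -97 and 97 mm hold the foot tube. The rest, a 12 mm bar along y, lies 54 mm behind the origin, 141 mm up.
- saddle_axis (a point): Middle of the foot tube's axis when it is seated in the saddles, 17 mm above the worktop; the frame tips about the line through it along the bracket's y.
- frame: Loose frame of aluminium tube, 0.6 to 1.3 kg. Origin: middle of its foot tube (18 mm thick, 210 mm long, along y); z up along the frame, x to its back. Uprights 14 mm thick at y = -67 and 67 mm, crossbar at z = 95 mm, grey board 4 mm thick from z = 109 to 177 mm. At first it leans back 0.31 rad on the rest; upright, its z is vertical. Unheld it falls back or forward.
- top_rail (a point): Middle of the frame's top rail: a round tube 18 mm diameter, 158 mm long along the frame's y, 210 mm above the foot tube's axis along the frame. Free to be gripped across from above; the board below it begins 33 mm under the rail's axis.
- hub (a point): Kickstand's hinge axis (along the frame's y) at the middle of the crossbar, 95 mm from the foot tube's axis along the frame.
- stand_foot (a point): Middle of the kickstand's foot: a black round cross-bar 14 mm thick, 58 mm long along y, on a 12 mm leg, 115 mm from the hub. At the start the leg points up and forward (0.70 rad forward of the frame's z, about 0.39 rad forward of vertical); the foot swings forward and down about the hub.
- kickstand (a joint): Kickstand angle, rad: 0 folded up, 1.83 fully down (foot low in front, about 12 mm clear of the worktop when the frame is upright). A spring drives it away from 0.95 (centre): below it springs back up, beyond it snaps down by itself. Takes about 2 to 4 N pressing down on the foot.
- hygrometer: Bystander: white box-shaped hygrometer standing upright, 51 x 100 x 68 mm, origin under its centre.
- tub_1: Bystander: white lidded plastic tub, 65 x 72 x 40 mm, origin under its centre.
- specimen_holder_0: Bystander: low round steel specimen holder, 53 mm across, 19 mm high, origin under its centre.
- weight_0: Bystander: round steel weight with a knob, 45 mm across, 46 mm high, origin under its centre.

How it is judged:
By the outcome, as a careful person would: the job done as asked, in the order asked, and still so for the second after the job is handed in, while the arm keeps its last pose, push and grip.
It also fails if it takes over 48 s, if anything falls off the work surface, if the arm or the gripper's body presses on something with over 40 N, if the wrist force passes 120 N, or if a joint passes its speed limit or range.

## Working session

There is one attempt and no reset: what is moved stays moved. The work goes in short steps, Python scripts to look and compute and a tool call to move; the robot and the scene stay as the last step left them, time stands still between calls to the robot, and variables do not carry over. Pictures are saved under pics/ and viewed, at most 10 in all, crops included, and the job is handed in when it is done.

Besides the shell and the picture viewer there is one more tool, called after "Request:" as name(argument=value, ...), one argument or row to a line, values as JSON. move_arm: Moves the arm, as the interface text tells. Its arguments: {"type":"object","properties":{"moves":{"type":"array","items":{"type":"array"}}},"required":["moves"]}

```bash
mkdir -p pics
cat > h.py <<'E'
import numpy as np, cv2
from bench import arm, cams, spotter
def world(im,u,v,z=None):
    K=im["camera_matrix"];T=im["cam_to_world"]
    if z is None:
        u0,v0=int(round(u)),int(round(v)); w=im["z_map"][v0-1:v0+2,u0-1:u0+2]; w=w[w>0]; z=np.median(w) if len(w) else np.nan
    p=np.array([(u-K[0,2])/K[0,0]*z,(v-K[1,2])/K[1,1]*z,z,1]); return (T@p)[:3]
E
python3 - <<'E'
from h import *
np.set_printoptions(precision=4,suppress=True)
for c in("scene","top"):
    im=cams.get_image(c); cv2.imwrite(f"pics/{c}0.png",im["pixels"])
    for n in("top_rail","stand_foot","hub","saddle_axis","foot_bracket","hygrometer","tub_1","specimen_holder_0","weight_0"):
        r=spotter.tip_of(n,c)[:1]
        for d in r:
            print(c,n,round(d["score"],2),np.round(d["uv"],1),world(im,*d["uv"]))
    print(im["cam_to_world"])
s=arm.sense();print(s)
E
```

```text
scene top_rail 0.66 [295.7 213.3] [0.286  0.5439 0.5339]
scene hygrometer 0.61 [420.1 226.1] [ 0.4154 -0.3248  0.0092]
scene tub_1 0.29 [420.5 225.6] [ 0.4148 -0.3261  0.0105]
scene specimen_holder_0 0.67 [314.6 352.5] [0.4246 0.2857 0.0162]
scene weight_0 0.68 [408.1 234.2] [ 0.4231 -0.2418  0.0233]
[[-0.8685 -0.2787  0.41    0.0499]
 [-0.4956  0.4715 -0.7294  0.892 ]
 [ 0.01   -0.8367 -0.5476  0.7812]
 [ 0.      0.      0.      1.    ]]
top top_rail 0.66 [271.3 195.9] [0.5895 0.0894 0.2236]
top stand_foot 0.66 [277.5 231.6] [0.5182 0.0781 0.2197]
top hub 0.79 [277.8 219.4] [0.5601 0.0851 0.1231]
top saddle_axis 0.58 [284.5 238.2] [0.5322 0.0775 0.0238]
top hygrometer 0.64 [466.1 281.4] [ 0.4192 -0.3384  0.0625]
top tub_1 0.69 [172.6 277.9] [0.4418 0.3387 0.0373]
top specimen_holder_0 0.82 [205.4 283.3] [0.4286 0.2664 0.0191]
top weight_0 0.76 [429.2 279.4] [ 0.4262 -0.2584  0.0458]
[[-0.0198 -0.9917  0.1271  0.376 ]
 [-0.9998  0.0193 -0.0054  0.0027]
 [ 0.0029 -0.1271 -0.9919  1.1403]
 [ 0.      0.      0.      1.    ]]
{'clock': 1.0, 'joint_positions': array([ 0.8939,  0.1584,  1.597 ,  0.    ,  1.3862, -0.2101]), 'qd': array([-0.0011,  0.0017,  0.0006, -0.0003, -0.0008,  0.0002]), 'effort': array([  0.0006, -38.5587, -32.2364,   0.0702,   0.031 ,  -0.    ]), 'ee_pos': array([0.2588, 0.5135, 0.1991]), 'tcp_rot': array([[-0.893,  0.45 , -0.   ],
       [ 0.45 ,  0.893, -0.   ],
       [ 0.   , -0.   , -1.   ]]), 'force': array([ 0.732 , -0.1962,  0.0905]), 'wrist_torque': array([ 0.0361, -0.0025, -0.0535]), 'finger_force': 0.0, 'gripper_width': 0.09206832653997928}
```

```bash
ls
```

```text
h.py
pics
```

View pics/scene0.png

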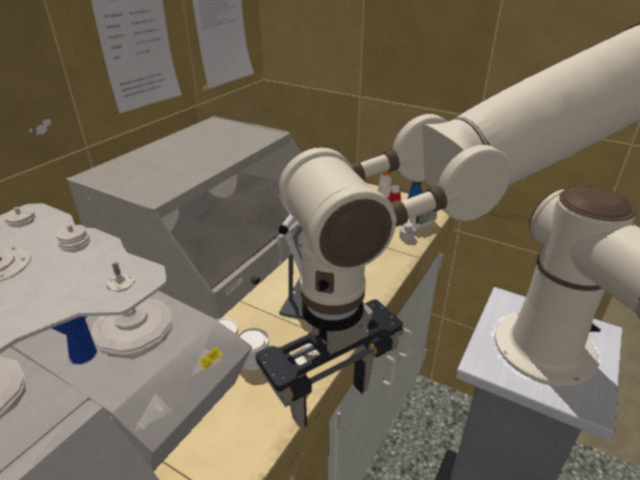

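View pics/top0.png

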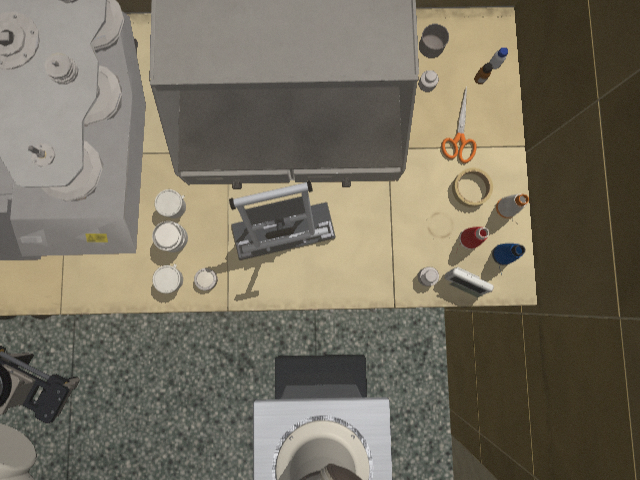

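The top view shows the bracket at about px (284,235), with the rail running from (233,204) to (310,187). The kickstand foot is near (278,230) and a cabinet stands behind. Next I fit the axes from depth.

Run:
```python
from h import *
np.set_printoptions(precision=4,suppress=True)
im=cams.get_image("top");K=im["camera_matrix"];Z=im["z_map"]
v,u=np.mgrid[:480,:640];P=np.stack([(u-K[0,2])/K[0,0]*Z,(v-K[1,2])/K[1,1]*Z,Z,np.ones_like(Z)],-1)@im["cam_to_world"].T
P=P[...,:3][Z>0]
near=P[(abs(P[:,0]-.55)<.12)&(abs(P[:,1]-.08)<.14)]
hi=near[(near[:,2]>.205)&(near[:,2]<.24)]
def fit(q,n):
    c=q.mean(0);d=np.linalg.svd(q-c)[2][0];t=(q-c)@d
    print(n,len(q),"mid",c+d*(t.max()+t.min())/2,"dir",d,"len",np.ptp(t),"zmax",q[:,2].max());
rail=hi[hi[:,0]>.562];foot=hi[hi[:,0]<.545]
fit(rail,"rail");fit(foot,"foot")
pl=near[(near[:,2]>.004)&(near[:,2]<.012)];r=cv2.minAreaRect(pl[:,:2].astype(np.float32));print("plate",r,len(pl))
bx=P[(P[:,0]>.55)&(abs(P[:,1]-.08)<.25)&(P[:,2]>.03)&(P[:,0]<.9)]
for x in np.arange(.58,.86,.02):
    s=bx[(bx[:,0]>x)&(bx[:,0]<x+.02)]; 
    if len(s): print(round(x,2),[np.round(np.median(s[(abs(s[:,1]-y)<.03),2]) if (abs(s[:,1]-y)<.03).any() else np.nan,3) for y in(-.1,0,.08,.2)])
```

```text
rail 800 mid [0.5911 0.0909 0.2228] dir [-0.2085  0.978  -0.0017] len 0.16542132748836777 zmax 0.23153899348372597
foot 194 mid [0.515  0.0744 0.2189] dir [-0.214   0.9768 -0.0108] len 0.05595721686435927 zmax 0.2254296711041497
plate ((0.549541711807251, 0.0769815593957901), (0.27327197790145874, 0.23760594427585602), 89.87214660644531) 1526
0.58 [np.float64(nan), np.float64(0.184), np.float64(0.222), np.float64(0.224)]
0.6 [np.float64(nan), np.float64(0.225), np.float64(0.223), np.float64(nan)]
0.62 [np.float64(nan), np.float64(nan), np.float64(nan), np.float64(nan)]
0.64 [np.float64(0.064), np.float64(nan), np.float64(nan), np.float64(0.064)]
0.66 [np.float64(0.091), np.float64(0.09), np.float64(0.09), np.float64(0.088)]
0.68 [np.float64(0.108), np.float64(0.108), np.float64(0.107), np.float64(0.107)]
0.7 [np.float64(0.108), np.float64(0.108), np.float64(0.108), np.float64(0.107)]
0.72 [np.float64(0.108), np.float64(0.108), np.float64(0.108), np.float64(0.107)]
0.74 [np.float64(0.108), np.float64(0.108), np.float64(0.108), np.float64(0.107)]
0.76 [np.float64(0.108), np.float64(0.108), np.float64(0.108), np.float64(0.107)]
0.78 [np.float64(0.108), np.float64(0.108), np.float64(0.108), np.float64(0.108)]
0.8 [np.float64(0.265), np.float64(0.266), np.float64(0.267), np.float64(0.265)]
0.82 [np.float64(0.273), np.float64(0.273), np.float64(0.273), np.float64(0.273)]
0.84 [np.float64(0.273), np.float64(0.273), np.float64(0.273), np.float64(0.273)]
0.86 [np.float64(0.274), np.float64(0.274), np.float64(0.274), np.float64(0.274)]
```

Request:
move_arm(
  moves=[
    [[0, 0, -0.012], 0.1786, 1],
    [[0, 0, -0.012], 0.1786, 1],
    [[0, 0, -0.012], 0.1786, 1],
    [[0, 0, -0.012], 0.1786, 1],
    [[0, 0, -0.012], 0.1786, 1],
    [[-0.04, 0.0125, 0], 0, 1],
    [[-0.04, 0.0125, 0], 0, 1],
    [[-0.04, 0.0125, 0], 0, 1],
    [[-0.04, 0.0125, 0], 0, 1],
    [[-0.04, 0.0125, 0], 0, 1],
    [[-0.04, 0.0125, 0], 0, 1],
    [[-0.04, 0.0125, 0], 0, 1],
    [[-0.04, 0.0125, 0], 0, 1],
    [[-0.04, 0.0125, 0], 0, 1],
    [[-0.04, 0.0125, 0], 0, 1],
    [[-0.04, 0.0125, 0], 0, 1],
    [[-0.04, 0.0125, 0], 0, 1],
    [[0, 0, 0], 0, 1],
  ],
)

```text
clock: 3.3
ee_pos: [0.5068, 0.0735, 0.2589]
tcp_rot: [[-0.206, 0.979, -0.0], [0.979, 0.206, -0.0], [-0.0, -0.0, -1.0]]
force: [-1.0, 0.4, 0.3]
gripper_width: 0.0003
finger_force: 0.0
```

Request:
move_arm(
  moves=[
    [[0, 0, 0.014], 0, 1],
    [[0, 0, 0.014], 0, 1],
    [[0, -0.002, 0.003], 0, 1],
    [[0, -0.0114, 0.0055], 0, 1],
    [[0, -0.0098, 0.006], 0, 1],
  ],
)

```text
clock: 3.92
ee_pos: [0.4825, 0.0708, 0.2165]
tcp_rot: [[-0.21, 0.978, 0.0], [0.978, 0.21, -0.0], [-0.0, 0.0, -1.0]]
force: [0.4, -1.1, -0.1]
gripper_width: 0.0005
finger_force: 0.0
```

Run:
```python
from h import *
np.set_printoptions(precision=4,suppress=True)
im=cams.get_image("top"); cv2.imwrite("pics/t1.png",cv2.resize(im["pixels"][150:310,200:400],None,fx=3,fy=3))
for n in("top_rail","stand_foot"):
    for d in spotter.tip_of(n,"top")[:1]: print(n,d["score"],d["uv"],world(im,*d["uv"]))
print(arm.sense()["force"])
```

```text
[ 0.461  -0.3018 -0.0635]
```

View pics/t1.png

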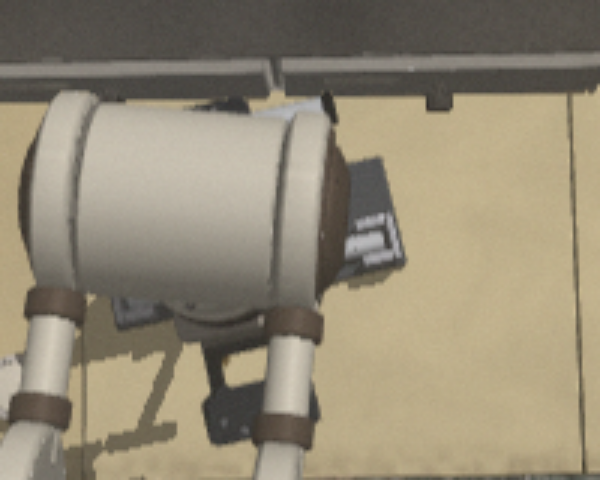

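The arm hides the foot from above and there is no contact force yet, so I'll look with the scene and wrist cameras.

Run:
```python
from h import *
np.set_printoptions(precision=4,suppress=True)
w=cams.get_image("wrist"); im=cams.get_image("scene")
a=cv2.resize(im["pixels"][180:380,200:420],None,fx=2,fy=2)
b=cv2.resize(w["pixels"],(400,300)); c=np.zeros((400,840,3),np.uint8);c[:,:440]=a;c[:300,440:]=b
cv2.imwrite("pics/s1.png",cv2.resize(c,(800,381)))
for n in("top_rail","stand_foot","hub"):
    for d in spotter.tip_of(n,"scene")[:1]: print(n,d["score"],d["uv"],world(im,*d["uv"]))
    for d in spotter.tip_of(n,"wrist")[:1]: print("w",n,d["score"],d["uv"],w["z_map"][int(d["uv"][1]),int(d["uv"][0])])
print(w["camera_matrix"],w["cam_to_world"])
```

```text
top_rail 0.6 [296.2, 213.9] [0.5828 0.1042 0.2203]
w top_rail 0.79 [514.9, 291.7] 0.19330615
stand_foot 0.81 [324.1, 218.1] [0.5206 0.0824 0.2167]
w stand_foot 0.63 [384.4, 291.2] 0.19770125
hub 0.74 [314.7, 251.6] [0.5495 0.0781 0.1095]
w hub 0.73 [415.0, 240.3] 0.28610465
[[371.6483   0.     324.4783]
 [  0.     371.6483 245.7327]
 [  0.       0.       1.    ]] [[ 0.9778  0.2001  0.0616  0.4662]
 [ 0.2094 -0.9343 -0.2884  0.1519]
 [-0.0001  0.2949 -0.9555  0.4019]
 [ 0.      0.      0.      1.    ]]
```

View pics/s1.png

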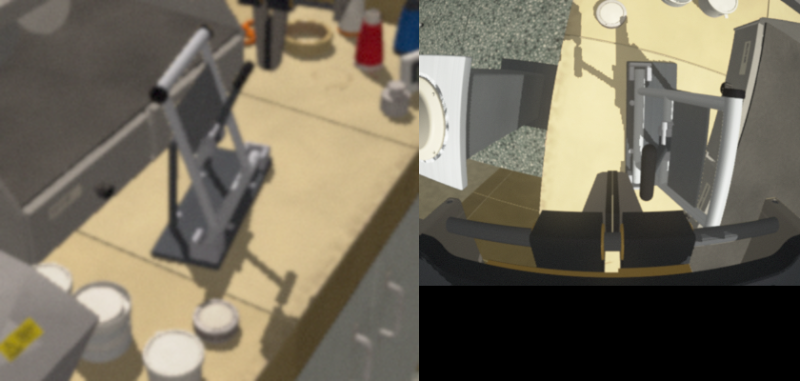

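Run:
```python
from h import *
np.set_printoptions(precision=4,suppress=True)
w=cams.get_image("wrist"); im=cams.get_image("scene")
cv2.imwrite("pics/s2.png",im["pixels"])
s=arm.sense(); print(s["ee_pos"],s["joint_positions"],s["force"])
# wrist fisheye points: assume z_map along axis
K=w["camera_matrix"];T=w["cam_to_world"]
def fw(u,v,z):
    x,y=(u-K[0,2])/K[0,0],(v-K[1,2])/K[1,1]; th=np.hypot(x,y); r=z*np.tan(th); return (T@[x/th*r,y/th*r,z,1])[:3]
d=spotter.trace("stand_foot","wrist")
for n in("top_rail","stand_foot","hub"):
    for q in spotter.tip_of(n,"wrist")[:1]: u,v=q["uv"]; print(n,fw(u,v,w["z_map"][int(v),int(u)]))
print("fingertip", [fw(u,v,w["z_map"][v,u]) for u,v in((308,290),(310,300),(310,310))])
S=im["cam_to_world"];
for p in (s["ee_pos"],[.515,.075,.214]):
    c=np.linalg.inv(S)@np.r_[p,1]; print(im["camera_matrix"]@(c[:3]/c[2]))
```

```text
[0.4834 0.0707 0.2166] [-0.1028 -0.0823  1.8098  0.      1.4139 -0.3138] [0.3769 0.2146 0.3929]
top_rail [0.5882 0.0942 0.2238]
stand_foot [0.5133 0.0781 0.2202]
hub [0.5531 0.0893 0.1262]
fingertip [array([0.4746, 0.0774, 0.2348]), array([0.476 , 0.0777, 0.2463]), array([0.4762, 0.0788, 0.2584])]
[340.7162 220.1311   1.    ]
[327.8038 218.3219   1.    ]
```

View pics/s2.png

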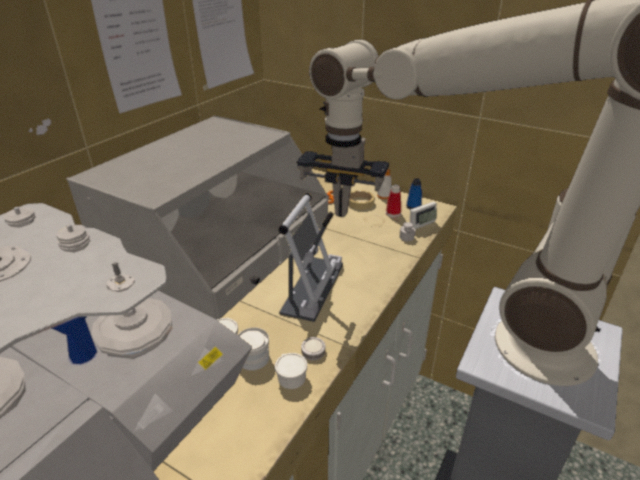

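Fingers at (341,205) went down in front of the foot and missed it; nothing has moved (foot still at (324,218)). I'll lift, centre over the foot and press down before going forward.

Request:
move_arm(
  moves=[
    [[0, 0, -0.015], 0, 1],
    [[0, 0, -0.015], 0, 1],
    [[0, 0.014, 0], 0, 1],
    [[0, 0.0135, 0], 0, 1],
    [[0, 0, 0.016], 0, 1],
    [[0, -0.001, 0.004], 0, 1],
    [[0, -0.003, 0.0045], 0, 1],
    [[0, -0.0045, 0.0032], 0, 1],
    [[0, -0.0045, 0.0033], 0, 1],
    [[0, -0.0045, 0.0035], 0, 1],
    [[0, -0.0045, 0.0035], 0, 1],
  ],
)

```text
clock: 6.15
ee_pos: [0.4884, 0.0717, 0.2085]
tcp_rot: [[-0.209, 0.978, 0.0], [0.978, 0.209, -0.0], [-0.0, 0.0, -1.0]]
force: [-0.1, 0.2, -0.9]
gripper_width: 0.0004
finger_force: 0.0
```

```bash
cat >> h.py <<'E'
def check(*cs):
    np.set_printoptions(precision=4,suppress=True)
    for c in cs or ("scene","wrist"):
        im=cams.get_image(c)
        for n in("top_rail","stand_foot","hub"):
            for d in spotter.tip_of(n,c)[:1]:
                u,v=d["uv"]
                if c=="wrist":
                    K=im["camera_matrix"];x,y=(u-K[0,2])/K[0,0],(v-K[1,2])/K[1,1]; th=np.hypot(x,y); z=im["z_map"][int(v),int(u)];r=z*np.tan(th); p=(im["cam_to_world"]@[x/th*r,y/th*r,z,1])[:3]
                else: p=world(im,u,v)
                e=p-[.5285,.0776,.017]
                print(c,n,round(d["score"],2),np.round([u,v]),p,"x'",round(e[0]*.978+e[1]*.2085,4))
    s=arm.sense();print(s["clock"],s["ee_pos"],s["force"]); return im
E
python3 -c "from h import *;check()"
```

```text
scene top_rail 0.88 [294. 211.] [0.5891 0.1016 0.2243] x' 0.0643
scene stand_foot 0.51 [325. 218.] [0.517  0.0859 0.2212] x' -0.0095
scene hub 0.82 [314. 253.] [0.5485 0.0844 0.1104] x' 0.021
wrist top_rail 0.78 [510. 296.] [0.5896 0.0946 0.2242] x' 0.0633
wrist stand_foot 0.89 [374. 295.] [0.5136 0.08   0.2208] x' -0.014
wrist hub 0.69 [409. 239.] [0.5532 0.0899 0.1201] x' 0.0267
6.55 [0.4889 0.0718 0.2088] [ 0.5717 -0.5291  0.2976]
```

Request:
move_arm(
  moves=[
    [[0, 0, -0.019], 0, 1],
    [[0, 0, -0.019], 0, 1],
    [[0, 0.0125, 0], 0, 1],
    [[0, 0.0125, 0], 0, 1],
    [[0, 0, 0.014], 0, 1],
    [[0, 0, 0.005], 0, 1],
    [[0, 0, 0], 0, 1],
  ],
)

```text
clock: 7.42
ee_pos: [0.5122, 0.0771, 0.2262]
tcp_rot: [[-0.209, 0.978, -0.003], [0.978, 0.209, 0.0], [0.001, -0.002, -1.0]]
force: [-0.9, -0.1, 0.3]
gripper_width: 0.0005
finger_force: 0.0
```

Request:
move_arm(
  moves=[
    [[0, -0.002, 0.003], 0, 1],
  ],
)

```text
clock: 7.55
ee_pos: [0.5112, 0.0766, 0.2248]
tcp_rot: [[-0.209, 0.978, 0.001], [0.978, 0.209, -0.0], [-0.0, 0.001, -1.0]]
force: [-0.5, -0.0, -0.9]
gripper_width: 0.0008
finger_force: 0.0
```

Run:
```python
from h import *
im=check("wrist"); cv2.imwrite("pics/w3.png",cv2.resize(im["pixels"][200:380,240:480],None,fx=3,fy=3))
```

```text
wrist top_rail 0.95 [465. 286.] [0.5897 0.0952 0.2254] x' 0.0635
wrist stand_foot 0.78 [329. 286.] [0.5122 0.0864 0.24  ] x' -0.0141
wrist hub 0.63 [379. 237.] [0.5538 0.0886 0.1273] x' 0.0271
7.75 [0.5112 0.0766 0.2249] [-0.1058  0.0519  0.3638]
```

View pics/w3.png

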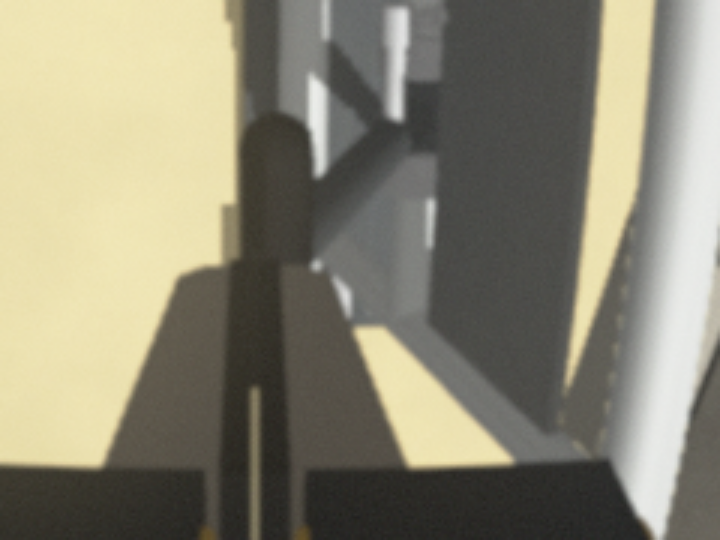

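The closed fingertips sit on the foot bar (crop px 275,265), centred. I'll press in small steps and watch the force.

Request:
move_arm(
  moves=[
    [[0, -0.002, 0.003], 0, 1],
  ],
)

```text
clock: 7.88
ee_pos: [0.5095, 0.0762, 0.222]
tcp_rot: [[-0.209, 0.978, 0.001], [0.978, 0.209, -0.0], [-0.0, 0.001, -1.0]]
force: [0.1, 0.4, 0.5]
gripper_width: 0.0007
finger_force: 0.0
```

Request:
move_arm(
  moves=[
    [[0, -0.003, 0.003], 0, 1],
  ],
)

```text
clock: 8.0
ee_pos: [0.5061, 0.0756, 0.2185]
tcp_rot: [[-0.209, 0.978, 0.0], [0.978, 0.209, -0.0], [-0.0, 0.0, -1.0]]
force: [0.1, -0.5, -0.2]
gripper_width: 0.0004
finger_force: 0.0
```

Run:
```python
from h import *
im=check("wrist"); cv2.imwrite("pics/w4.png",cv2.resize(im["pixels"][200:380,240:480],None,fx=3,fy=3))
check("scene")
```

```text
wrist top_rail 0.67 [479. 291.] [0.5905 0.0955 0.226 ] x' 0.0644
wrist hub 0.86 [387. 237.] [0.5552 0.089  0.1206] x' 0.0285
8.2 [0.5061 0.0756 0.2185] [ 0.2997 -0.1622 -0.6316]
scene top_rail 0.92 [294. 214.] [0.583  0.1108 0.2238] x' 0.0603
scene stand_foot 0.72 [326. 217.] [0.5165 0.0812 0.2211] x' -0.011
scene hub 0.9 [311. 251.] [0.538  0.1122 0.1371] x' 0.0165
8.4 [0.5064 0.0756 0.2187] [-0.067   0.4949  0.1   ]
```

View pics/w4.png

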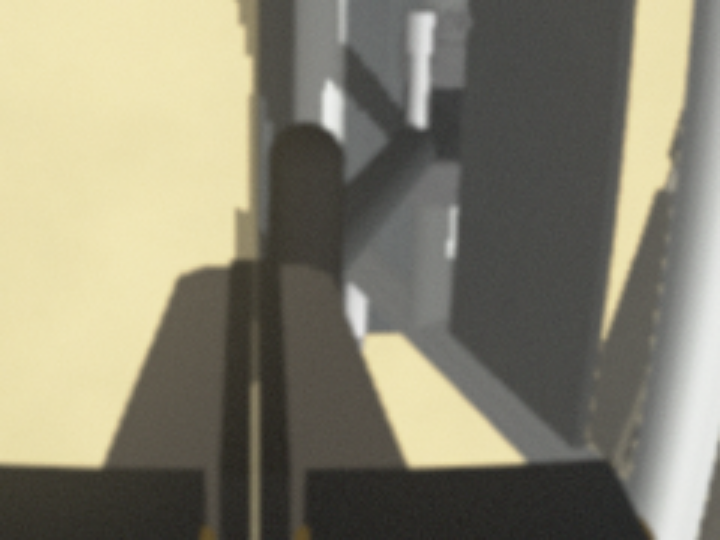

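Run:
```python
from h import *
np.set_printoptions(precision=4,suppress=True)
im=cams.get_image("wrist");K=im["camera_matrix"];T=im["cam_to_world"]
R=np.array([[.978,.2085],[-.2085,.978]])
def fw(u,v):
    z=im["z_map"][v,u];x,y=(u-K[0,2])/K[0,0],(v-K[1,2])/K[1,1]; th=np.hypot(x,y); r=z*np.tan(th)
    p=(T@[x/th*r,y/th*r,z,1])[:3]; return np.r_[R@(p[:2]-[.5285,.0776]),p[2]]
for u in (341,325,312,300):
    for v in range(240,345,6): print(u,v,fw(u,v))
s=arm.sense();print("tcp",R@(s["ee_pos"][:2]-[.5285,.0776]),s["ee_pos"][2])
```

```text
341 240 [-0.0036 -0.0254  0.0241]
341 246 [-0.0213  0.0855  0.4041]
341 252 [-0.0127  0.0255  0.2206]
341 258 [-0.0126  0.0224  0.2212]
341 264 [-0.0125  0.0188  0.2204]
341 270 [-0.0125  0.0157  0.2212]
341 276 [-0.0124  0.012   0.2204]
341 282 [-0.0124  0.0089  0.2214]
341 288 [-0.013   0.0111  0.2344]
341 294 [-0.0133  0.0111  0.2415]
341 300 [-0.0135  0.0107  0.2474]
341 306 [-0.0139  0.0118  0.2558]
341 312 [-0.0142  0.0121  0.2623]
341 318 [-0.0144  0.0119  0.2673]
341 324 [-0.0146  0.0122  0.2731]
341 330 [-0.0148  0.0125  0.2783]
341 336 [-0.015   0.0129  0.2836]
341 342 [-0.0152  0.0127  0.2875]
325 240 [-0.0206 -0.0329 -0.0015]
325 246 [-0.0206 -0.0398 -0.0007]
325 252 [-0.0206 -0.0471 -0.0011]
325 258 [-0.0205 -0.0538  0.0004]
325 264 [-0.0205 -0.0621 -0.0021]
325 270 [-0.0205 -0.0685  0.0007]
325 276 [-0.0205 -0.0765 -0.0006]
325 282 [-0.0205 -0.0843 -0.001 ]
325 288 [-0.021   0.0119  0.2362]
325 294 [-0.021   0.0125  0.2445]
325 300 [-0.021   0.0117  0.2495]
325 306 [-0.021   0.0119  0.2561]
325 312 [-0.021  0.012  0.262]
325 318 [-0.021   0.0118  0.2671]
325 324 [-0.021
[... 686 characters left out ...]
13   0.2837]
312 342 [-0.0258  0.0128  0.2876]
300 240 [-0.049  -0.0327 -0.0008]
300 246 [-0.049  -0.0395  0.0002]
300 252 [-0.0492 -0.0469 -0.0003]
300 258 [-0.0494 -0.0544 -0.0011]
300 264 [-0.0496 -0.0619 -0.0013]
300 270 [-0.0497 -0.0691 -0.0006]
300 276 [-0.0499 -0.0767 -0.0008]
300 282 [-0.0499 -0.0835  0.0012]
300 288 [-0.0501 -0.0915  0.0005]
300 294 [-0.033   0.0112  0.2419]
300 300 [-0.0326  0.0112  0.2485]
300 306 [-0.0321  0.012   0.2563]
300 312 [-0.0318  0.0112  0.2606]
300 318 [-0.0313  0.0124  0.2684]
300 324 [-0.0311  0.0122  0.273 ]
300 330 [-0.0307  0.0128  0.2789]
300 336 [-0.0305  0.0122  0.2826]
300 342 [-0.0302  0.0126  0.2874]
tcp [-0.0221  0.0026] 0.21870781954293322
```

The wrist depth shows the closed fingertips end about 12 mm above the TCP, so contact was never made. Contact should come near TCP z 0.209.

Request:
move_arm(
  moves=[
    [[0, 0.0065, 0.004], 0, 1],
    [[0, 0, 0.004], 0, 1],
    [[0, 0, 0.002], 0, 1],
  ],
)

```text
clock: 8.82
ee_pos: [0.5124, 0.077, 0.208]
tcp_rot: [[-0.209, 0.978, -0.001], [0.978, 0.209, 0.0], [0.0, -0.001, -1.0]]
force: [0.1, -0.2, -0.1]
gripper_width: 0.0002
finger_force: 0.0
```

Request:
move_arm(
  moves=[
    [[0, -0.003, 0.0025], 0, 1],
  ],
)

```text
clock: 8.95
ee_pos: [0.5096, 0.0763, 0.2058]
tcp_rot: [[-0.21, 0.978, -0.0], [0.978, 0.21, -0.0], [0.0, -0.0, -1.0]]
force: [-0.4, -0.2, 0.6]
gripper_width: 0.0005
finger_force: 0.0
```

Request:
move_arm(
  moves=[
    [[0, -0.004, 0.0025], 0, 1],
  ],
)

```text
clock: 9.07
ee_pos: [0.5058, 0.0754, 0.204]
tcp_rot: [[-0.21, 0.978, 0.001], [0.978, 0.21, -0.0], [-0.0, 0.001, -1.0]]
force: [-0.7, 0.7, 4.6]
gripper_width: 0.0002
finger_force: 2.3
```

```bash
python3 -c "from h import *;check()"
```

```text
scene top_rail 0.62 [295. 212.] [0.587  0.1035 0.2249] x' 0.0626
scene stand_foot 0.62 [329. 219.] [0.5066 0.0861 0.2197] x' -0.0197
scene hub 0.67 [314. 252.] [0.5484 0.0816 0.1117] x' 0.0203
wrist top_rail 0.81 [485. 302.] [0.5891 0.0945 0.2246] x' 0.0628
wrist stand_foot 0.63 [335. 302.] [0.5096 0.0849 0.2355] x' -0.017
wrist hub 0.81 [390. 241.] [0.555  0.0894 0.1197] x' 0.0284
9.475 [0.506  0.0755 0.2041] [-2.0823  0.8636  5.3586]
```

Contact now (5 N), the foot has moved and the rail hasn't. Following the arc.

Request:
move_arm(
  moves=[
    [[0, -0.004, 0.003], 0, 1],
    [[0, -0.004, 0.003], 0, 1],
    [[0, -0.0047, 0.0033], 0, 1],
    [[0, -0.0047, 0.0033], 0, 1],
  ],
)

```text
clock: 9.98
ee_pos: [0.488, 0.0716, 0.1939]
tcp_rot: [[-0.21, 0.978, -0.001], [0.978, 0.21, -0.001], [-0.001, -0.001, -1.0]]
force: [-12.8, -0.3, 20.1]
gripper_width: 0.0004
finger_force: 10.8
```

```bash
python3 -c "from h import *;check()"
```

```text
scene top_rail 0.76 [297. 215.] [0.5868 0.0963 0.2123] x' 0.061
scene stand_foot 0.56 [333. 222.] [0.4974 0.0832 0.2131] x' -0.0293
scene hub 0.64 [313. 253.] [0.5324 0.1155 0.1334] x' 0.0117
wrist top_rail 0.95 [522. 308.] [0.5881 0.0943 0.2237] x' 0.0618
wrist stand_foot 0.92 [337. 300.] [0.4924 0.0811 0.2229] x' -0.0345
wrist hub 0.89 [415. 247.] [0.5527 0.0883 0.1228] x' 0.0259
10.375 [0.4878 0.0715 0.1938] [-12.4777  -0.704   20.9382]
```

Request:
move_arm(
  moves=[
    [[0, -0.003, -0.001], 0, 1],
    [[0, -0.003, -0.001], 0, 1],
  ],
)

```text
clock: 10.62
ee_pos: [0.4829, 0.0706, 0.1928]
tcp_rot: [[-0.209, 0.978, 0.0], [0.978, 0.209, -0.0], [-0.0, 0.0, -1.0]]
force: [-0.7, 0.2, 1.0]
gripper_width: 0.0001
finger_force: 0.2
```

Run:
```python
from h import *
im=check("wrist"); cv2.imwrite("pics/w5.png",cv2.resize(im["pixels"][200:380,240:480],None,fx=3,fy=3))
```

```text
wrist top_rail 0.62 [534. 307.] [0.5899 0.0954 0.2242] x' 0.0638
wrist stand_foot 0.84 [343. 301.] [0.4903 0.0811 0.2243] x' -0.0366
wrist hub 0.81 [420. 247.] [0.5528 0.0882 0.121 ] x' 0.026
10.825 [0.4827 0.0705 0.1927] [-0.4501  0.3004  2.4993]
```

View pics/w5.png

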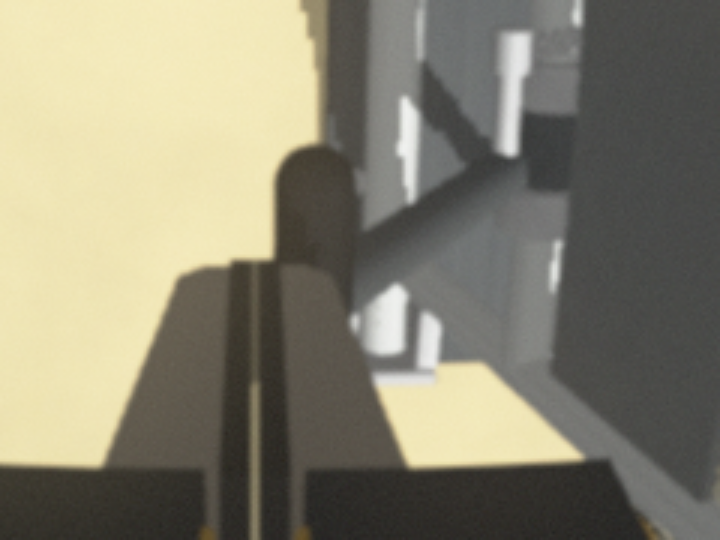

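Force is back to 2.5 N. The foot is at crop px (315,200), bearing under the rear finger. I'll continue on the corrected arc.

Request:
move_arm(
  moves=[
    [[0, -0.0046, 0.0034], 0, 1],
    [[0, -0.0046, 0.0035], 0, 1],
    [[0, -0.0043, 0.0039], 0, 1],
    [[0, -0.0042, 0.0039], 0, 1],
  ],
)

```text
clock: 11.32
ee_pos: [0.4651, 0.0668, 0.1778]
tcp_rot: [[-0.209, 0.978, -0.001], [0.978, 0.209, -0.0], [0.0, -0.001, -1.0]]
force: [-1.3, -0.9, 1.5]
gripper_width: 0.0003
finger_force: 1.0
```

```bash
python3 -c "from h import *;check('wrist')"
```

```text
wrist top_rail 0.7 [570. 317.] [0.5871 0.0949 0.2229] x' 0.0609
wrist stand_foot 0.79 [348. 300.] [0.475  0.0773 0.2065] x' -0.0524
wrist hub 0.91 [452. 254.] [0.5561 0.0876 0.1179] x' 0.0291
11.525 [0.4654 0.0669 0.1782] [-2.0324  0.1327  2.4781]
```

Working well; continuing.

Request:
move_arm(
  moves=[
    [[0, -0.0039, 0.0042], 0, 1],
    [[0, -0.0038, 0.0044], 0, 1],
    [[0, -0.0034, 0.0046], 0, 1],
    [[0, -0.0033, 0.0048], 0, 1],
  ],
)

```text
clock: 12.02
ee_pos: [0.4507, 0.0637, 0.1597]
tcp_rot: [[-0.209, 0.978, -0.002], [0.978, 0.209, -0.0], [0.0, -0.002, -1.0]]
force: [-4.8, -2.2, 2.9]
gripper_width: 0.0002
finger_force: 2.8
```

```bash
python3 -c "from h import *;check('wrist')"
```

```text
wrist top_rail 0.73 [608. 330.] [0.5858 0.0948 0.2225] x' 0.0596
wrist stand_foot 0.79 [349. 301.] [0.4606 0.0745 0.1901] x' -0.067
wrist hub 0.84 [477. 259.] [0.554  0.0882 0.1156] x' 0.0271
12.225 [0.4509 0.0638 0.1601] [-5.7614 -0.9057  3.43  ]
```

Request:
move_arm(
  moves=[
    [[0, -0.003, 0.005], 0, 1],
    [[0, -0.003, 0.005], 0, 1],
    [[0, -0.0025, 0.0053], 0, 1],
    [[0, -0.0023, 0.0053], 0, 1],
  ],
)

```text
clock: 12.72
ee_pos: [0.4396, 0.0614, 0.1391]
tcp_rot: [[-0.21, 0.978, -0.003], [0.978, 0.21, -0.001], [0.0, -0.003, -1.0]]
force: [-6.5, -2.6, 3.5]
gripper_width: 0.0005
finger_force: 3.8
```

```bash
python3 -c "from h import *;check()"
```

```text
scene top_rail 0.72 [297. 213.] [0.5831 0.0987 0.219 ] x' 0.0578
scene hub 0.92 [315. 254.] [0.5444 0.0869 0.1095] x' 0.0175
wrist stand_foot 0.57 [348. 303.] [0.4493 0.0727 0.1725] x' -0.0785
wrist hub 0.88 [504. 269.] [0.5532 0.0891 0.117 ] x' 0.0266
13.125 [0.4396 0.0614 0.1391] [-8.8935 -2.1807  3.4094]
```

Request:
move_arm(
  moves=[
    [[0, -0.0025, 0.0054], 0, 1],
    [[0, -0.0025, 0.0055], 0, 1],
    [[0, -0.0018, 0.0056], 0, 1],
    [[0, -0.0015, 0.0057], 0, 1],
  ],
)

```text
clock: 13.62
ee_pos: [0.4324, 0.0598, 0.1169]
tcp_rot: [[-0.209, 0.978, -0.001], [0.978, 0.209, -0.0], [0.0, -0.001, -1.0]]
force: [-5.3, -1.4, 1.0]
gripper_width: 0.0006
finger_force: 1.9
```

```bash
python3 -c "from h import *;check()"
```

```text
scene top_rail 0.82 [295. 216.] [0.5821 0.1122 0.22  ] x' 0.0596
scene stand_foot 0.76 [354. 254.] [0.4447 0.0735 0.1381] x' -0.0828
scene hub 0.93 [314. 251.] [0.5469 0.0842 0.115 ] x' 0.0193
wrist stand_foot 0.69 [368. 248.] [0.4663 0.0684 0.0444] x' -0.0628
wrist hub 0.71 [524. 283.] [0.5523 0.0872 0.1179] x' 0.0253
14.025 [0.4336 0.0599 0.118 ] [-0.0921  0.8919 -0.6576]
```

The kickstand has snapped down (foot at z≈0.04, x'≈−0.063, as expected). Next I raise and open, then go over the rail.

Request:
move_arm(
  moves=[
    [[0, -0.005, -0.02], 0, 1],
    [[0, 0, -0.03], 0, -1],
    [[0, 0, -0.03], 0, -1],
    [[0, 0, -0.03], 0, -1],
    [[0, 0, -0.03], 0, -1],
    [[0, 0, -0.025], 0, -1],
    [[-0.0005, 0.033, 0], 0, -1],
    [[-0.0005, 0.033, 0], 0, -1],
    [[-0.0005, 0.033, 0], 0, -1],
    [[-0.0005, 0.033, 0], 0, -1],
    [[-0.0005, 0.032, 0], 0, -1],
    [[0, 0, 0], 0, -1],
  ],
)

```text
clock: 15.52
ee_pos: [0.59, 0.091, 0.2817]
tcp_rot: [[-0.21, 0.978, -0.001], [0.978, 0.21, 0.0], [0.0, -0.001, -1.0]]
force: [-0.3, -0.2, -0.8]
gripper_width: 0.092
finger_force: 0.0
```

Run:
```python
from h import *
im=check("wrist"); cv2.imwrite("pics/w6.png",im["pixels"]); check("scene")
K=im["camera_matrix"];T=im["cam_to_world"];Z=im["z_map"]
v,u=np.mgrid[:480,:640];x=(u-K[0,2])/K[0,0];y=(v-K[1,2])/K[1,1];th=np.hypot(x,y)+1e-9;r=Z*np.tan(th)
P=np.stack([x/th*r,y/th*r,Z,np.ones_like(Z)],-1)@T.T;P=P[...,:3]
R=np.array([[.978,.2085],[-.2085,.978]]);Q=(P[...,:2]-[.5285,.0776])@R.T
m=(Z>0)&(P[...,2]>.2)&(P[...,2]<.235)&(abs(Q[...,0]-.06)<.03)&(abs(Q[...,1])<.1)
q=np.c_[Q[m],P[...,2][m]]
for a in np.arange(-.08,.09,.02):
    s=q[abs(q[:,1]-a)<.01]
    if len(s)>5: t=s[s[:,2]>.215]; print(round(a,2),len(s),"x' range",np.percentile(s[:,0],[2,98]),"top z",np.percentile(s[:,2],95), "x at top",np.median(s[s[:,2]>np.percentile(s[:,2],85),0]))
# fingers: points within 0.03 lateral of tool and above .24
s=arm.sense();c=R@(s["ee_pos"][:2]-[.5285,.0776]);print("c",c)
m=(Z>0)&(P[...,2]>.235)&(P[...,2]<.33)&(abs(Q[...,1]-c[1])<.03)
for side in(-1,1):
    k=m&((Q[...,0]-c[0])*side>.03)
    if k.any(): print(side,P[...,2][k].min(),np.percentile(P[...,2][k],3),s["ee_pos"][2])
```

```text
wrist top_rail 0.59 [332. 252.] [0.5952 0.0957 0.2251] x' 0.069
wrist stand_foot 0.83 [218. 205.] [0.4665 0.0682 0.0449] x' -0.0626
wrist hub 0.77 [291. 217.] [0.5584 0.0889 0.1186] x' 0.0316
15.725 [0.5883 0.0907 0.2828] [ 0.0493  0.3094 -0.2313]
scene top_rail 0.68 [297. 211.] [0.5865 0.0956 0.2216] x' 0.0604
scene stand_foot 0.69 [348. 279.] [0.4657 0.0576 0.0429] x' -0.0656
scene hub 0.61 [312. 252.] [0.5502 0.0886 0.1144] x' 0.0235
15.925 [0.5885 0.0906 0.2829] [-0.4111 -0.9737  0.1934]
-0.08 397 x' range [0.0564 0.0775] top z 0.22802120663696884 x at top 0.06652762192850054
-0.06 571 x' range [0.0561 0.0755] top z 0.22583165000241529 x at top 0.06646802031278212
-0.04 582 x' range [0.0582 0.0753] top z 0.22600516007971444 x at top 0.06635891011362757
-0.02 618 x' range [0.0583 0.0749] top z 0.2260888209568565 x at top 0.06620333479874066
0.0 661 x' range [0.0584 0.0747] top z 0.2260021842619943 x at top 0.06614129190009893
0.02 720 x' range [0.0585 0.075 ] top z 0.2259638587268598 x at top 0.06669022934041391
0.04 764 x' range [0.0579 0.0748] top z 0.226009204297122 x at top 0.06596925355319698
0.06 828 x' range [0.0555 0.0746] top z 0.22581427365887582 x at top 0.06653290321420337
0.08 652 x' range [0.0561 0.0763] top z 0.2280753973030062 x at top 0.06645611258278392
c [0.0614 0.0002]
-1 0.2961470161730322 0.2983384881512639 0.2829209566692643
1 0.24569723329988208 0.2503275999959019 0.2829209566692643
```

View pics/w6.png

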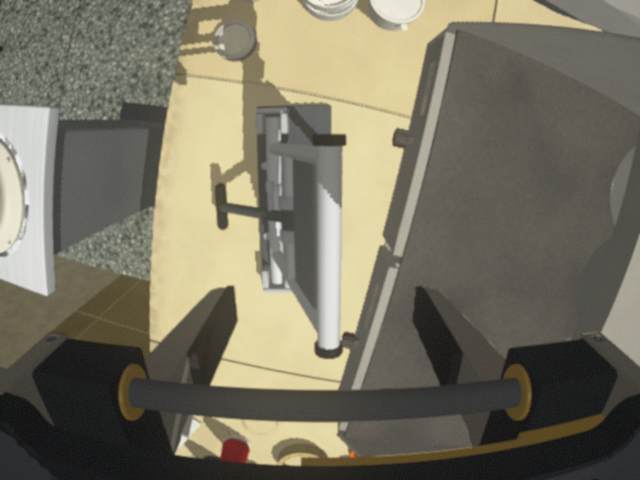

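Rail centred at px (330,245), x'=0.0665, axis z 0.217. Fingertips really end about 14 mm above the TCP, so I'll descend to TCP z≈0.191 and close.

Request:
move_arm(
  moves=[
    [[0, 0.005, 0.02], 0, -1],
    [[0, 0, 0.024], 0, -1],
    [[0, 0, 0.024], 0, -1],
    [[0, 0, 0.016], 0, -1],
    [[0, 0, 0.008], 0, -1],
    [[0, 0, 0], 0, -1],
  ],
)

```text
clock: 16.68
ee_pos: [0.5936, 0.0918, 0.1901]
tcp_rot: [[-0.209, 0.978, -0.001], [0.978, 0.209, -0.0], [0.0, -0.001, -1.0]]
force: [0.1, 0.1, 0.4]
gripper_width: 0.0919
finger_force: 0.0
```

Request:
move_arm(
  moves=[
    [[0, 0, 0], 0, 1],
    [[0, 0, 0], 0, 1],
    [[0, 0, 0], 0, 1],
    [[0, 0, 0], 0, 1],
    [[0, 0, 0], 0, 1],
    [[0, 0, 0], 0, 1],
    [[0, 0, 0], 0, 1],
    [[0, 0, 0], 0, 1],
  ],
)

```text
clock: 17.68
ee_pos: [0.5932, 0.0916, 0.1901]
tcp_rot: [[-0.209, 0.978, -0.001], [0.978, 0.209, -0.0], [-0.0, -0.001, -1.0]]
force: [-0.3, -0.8, -1.8]
gripper_width: 0.017
finger_force: 30.0
```

```bash
python3 -c "from h import *;check()"
```

```text
scene top_rail 0.64 [296. 212.] [0.5851 0.0993 0.2222] x' 0.0599
scene stand_foot 0.71 [346. 280.] [0.4671 0.0666 0.0446] x' -0.0623
scene hub 0.72 [315. 251.] [0.5495 0.0784 0.1118] x' 0.0208
wrist top_rail 0.91 [328. 309.] [0.5945 0.0982 0.2241] x' 0.0688
wrist stand_foot 0.58 [193. 224.] [0.4717 0.0689 0.0485] x' -0.0574
wrist hub 0.6 [277. 246.] [0.5595 0.0877 0.1178] x' 0.0324
18.075 [0.5933 0.0916 0.1901] [-1.4447 -2.2125 -1.4899]
```

Gripped (17 mm, 30 N). Raising along the arc about the saddle axis.

Request:
move_arm(
  moves=[
    [[0, -0.0052, -0.0015], 0, 1],
    [[0, -0.0053, -0.0015], 0, 1],
    [[0, -0.0052, -0.0012], 0, 1],
    [[0, -0.0052, -0.0012], 0, 1],
  ],
)

```text
clock: 18.58
ee_pos: [0.5733, 0.0874, 0.1963]
tcp_rot: [[-0.209, 0.978, 0.001], [0.978, 0.209, 0.0], [-0.0, 0.001, -1.0]]
force: [2.4, 0.8, -4.6]
gripper_width: 0.0174
finger_force: 30.0
```

Request:
move_arm(
  moves=[
    [[0, -0.0054, -0.001], 0, 1],
    [[0, -0.0054, -0.001], 0, 1],
    [[0, -0.0054, -0.0007], 0, 1],
    [[0, -0.0054, -0.0007], 0, 1],
  ],
)

```text
clock: 19.08
ee_pos: [0.5529, 0.0829, 0.2007]
tcp_rot: [[-0.209, 0.978, 0.003], [0.978, 0.209, 0.0], [-0.0, 0.003, -1.0]]
force: [2.7, 1.1, 3.4]
gripper_width: 0.0173
finger_force: 30.0
```

```bash
python3 -c "from h import *;check()"
```

```text
scene top_rail 0.85 [312. 214.] [0.5411 0.0998 0.229 ] x' 0.017
scene stand_foot 0.55 [344. 284.] [0.4678 0.0722 0.0356] x' -0.0605
scene hub 0.72 [313. 350.] [0.4298 0.2834 0.0173] x' -0.0536
wrist top_rail 0.56 [327. 311.] [0.5536 0.0881 0.2341] x' 0.0268
wrist stand_foot 0.88 [232. 218.] [0.4642 0.0671 0.034 ] x' -0.0651
wrist hub 0.74 [306. 243.] [0.5382 0.1159 0.2273] x' 0.0175
19.475 [0.553  0.083  0.2006] [2.3513 1.5647 6.1602]
```

Request:
move_arm(
  moves=[
    [[0, -0.0054, -0.0004], 0, 1],
    [[0, -0.0054, -0.0003], 0, 1],
    [[0, -0.0054, -0.0002], 0, 1],
    [[0, -0.0055, 0], 0, 1],
    [[0, 0, 0], 0, 1],
  ],
)

```text
clock: 20.1
ee_pos: [0.5313, 0.0783, 0.2013]
tcp_rot: [[-0.21, 0.978, 0.001], [0.978, 0.21, -0.0], [-0.0, 0.001, -1.0]]
force: [2.3, 0.7, 6.0]
gripper_width: 0.0172
finger_force: 30.0
```

Run:
```python
from h import *
im=check("wrist");im=check("scene")
Z=im["z_map"];K=im["camera_matrix"];T=im["cam_to_world"]
v,u=np.mgrid[:480,:640];P=(np.stack([(u-K[0,2])/K[0,0]*Z,(v-K[1,2])/K[1,1]*Z,Z,np.ones_like(Z)],-1)@T.T)[...,:3][Z>0]
R=np.array([[.978,.2085],[-.2085,.978]]);Q=np.c_[(P[:,:2]-[.5285,.0776])@R.T,P[:,2]]
# near upright at y'=+67 (14 mm), visible outer surface
s=Q[(abs(Q[:,1]-.07)<.007)&(abs(Q[:,0])<.04)&(Q[:,2]>.05)&(Q[:,2]<.2)]
for z in np.arange(.05,.2,.02):
    t=s[abs(s[:,2]-z)<.01,0]
    if len(t)>3: print(round(z,2),len(t),np.percentile(t,[5,50,95]))
# board plane
b=Q[(abs(Q[:,1])<.055)&(abs(Q[:,0])<.03)&(Q[:,2]>.13)&(Q[:,2]<.19)]
if len(b)>20: print("board",len(b),np.polyfit(b[:,2],b[:,0],1),np.median(b,0))
cv2.imwrite("pics/f.png",cv2.resize(im["pixels"][160:340,240:440],None,fx=3,fy=3))
```

```text
wrist top_rail 0.55 [325. 313.] [0.5312 0.0831 0.2366] x' 0.0038
wrist stand_foot 0.62 [254. 215.] [0.4623 0.0679 0.0266] x' -0.0668
20.3 [0.5314 0.0783 0.2013] [0.5621 1.803  6.4224]
scene top_rail 0.56 [321. 213.] [0.5229 0.0925 0.2342] x' -0.0024
scene stand_foot 0.59 [345. 288.] [0.4653 0.0736 0.0252] x' -0.0627
scene hub 0.83 [321. 251.] [0.5263 0.0873 0.1242] x' -0.0001
20.5 [0.5315 0.0783 0.2013] [0.9696 0.9672 5.3004]
0.05 13 [-0.0055 -0.0023  0.0024]
0.07 37 [-0.0063 -0.0016  0.0059]
0.09 34 [-0.0057 -0.0018  0.0055]
0.11 42 [-0.0062 -0.0022  0.0049]
0.13 43 [-0.0055 -0.002   0.0045]
0.15 42 [-0.0046 -0.0003  0.0075]
0.17 42 [-0.0046 -0.0002  0.0067]
0.19 44 [-0.0041  0.0009  0.0064]
board 304 [ 0.0196 -0.0028] [0.0004 0.0022 0.1601]
```

View pics/f.png

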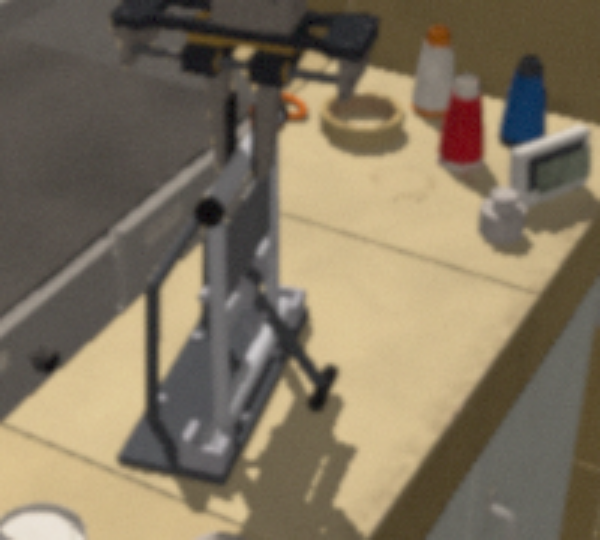

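The frame stands upright, seated in its saddles, with the kickstand down at px (320,390). A residual back-lean of about 0.015 rad remains, so I'll trim by 3 mm, settle and hand in.

Request:
move_arm(
  moves=[
    [[0, -0.0015, 0], 0, 1],
    [[0, -0.0015, 0], 0, 1],
    [[0, 0, 0], 0, 1],
    [[0, 0, 0], 0, 1],
    [[0, 0, 0], 0, 1],
  ],
)

```text
clock: 21.12
ee_pos: [0.5285, 0.0777, 0.2012]
tcp_rot: [[-0.21, 0.978, 0.001], [0.978, 0.21, -0.0], [-0.0, 0.001, -1.0]]
force: [1.6, 1.0, 6.3]
gripper_width: 0.017
finger_force: 30.0
```

```bash
python3 -c "
from h import *
check('wrist');print(arm.sense()['gripper_width'],arm.hand_in())"
```

```text
wrist top_rail 0.66 [325. 311.] [0.5282 0.0832 0.2358] x' 0.0009
wrist stand_foot 0.84 [258. 216.] [0.4643 0.067  0.0288] x' -0.065
21.325 [0.5285 0.0777 0.2012] [1.2558 1.3706 6.3815]
the job is handed in; nothing more can be done
0.01695676759033359 None
```

I snapped the kickstand fully down while the frame was still leaning. The frame now stands upright, within about 0.01 rad by the cameras, with its foot tube still in the saddles. The gripper is still holding it by the top rail, and the job was handed in at about 21 s of the 48 s allowed.

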